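Lay out the barbecue shelf

TASK

Lay out the raised pine shelf in one straight row along its middle: stand the steel basting cup halfway between the garlic roaster and the clear tub, the red-capped shaker halfway between the roaster and the cup, and the green-capped shaker halfway between the cup and the tub, all upright. Put the domed lid on the roaster's dish, seated flat inside its rim over the garlic. Leave the dish, the tub, the yellow tongs and the folded skewer rack where they are.

Things in the scene. Friction and masses are not known exactly. Their poses are not given: they have to be found in the camera images.
- shelf_top (a point): Raised pine board on steel brackets, fixed. Board 150 mm deep (its x) and 580 mm long (its y), its top 70 mm above the worktop. This point is the centre of the board's top face; x points across the board away from the robot, y along it, z up. The middle line of the row is its y axis.
- roaster: Terracotta garlic roaster dish with a white garlic bulb in its middle, standing on the shelf's middle line at one end, its centre 220 mm from the shelf's centre. Round, 124 mm across the rim, 20 mm high, wall 4 mm, inner floor 8 mm up and 108 mm across; the bulb is 40 mm wide and its tip is 42 mm above the dish's underside. Origin: centre of the underside, z up. 0.5 to 1 kg, loose.
- tub: Empty clear plastic tub with a blue rim, 114 mm square over the rim, 61 mm high, standing on the shelf's middle line at the other end from the roaster, its centre 220 mm from the shelf's centre. Origin: centre of the underside, z up. Loose.
- lid_knob (a point): Terracotta dome lid of the roaster with an upright blue ceramic cylinder knob, standing on the worktop. Dome hollow, 94 mm across at its lower rim, 60 mm across its flat top, 45 mm high; knob 24 mm in diameter, 34 mm high, on the dome's top (79 mm in all). This point is the centre of the knob, 62 mm above the lid's lower rim; z up. Seated on the dish's inner floor it is 70 mm above the dish's underside. 0.2 to 0.4 kg, loose.
- cup_mid (a point): Straight round stainless steel basting cup, open at the top, 60 mm in diameter, 65 mm high, wall 3 mm, standing on the worktop. This point is its centre, 32.5 mm above its underside; z up. About 0.18 kg, loose.
- red_shaker_mid (a point): Round spice shaker with a red cap and reddish-brown body, 46 mm in diameter, 75 mm high, standing on the worktop. This point is its centre, 37.5 mm above its underside; z up. About 0.14 kg, loose.
- green_shaker_mid (a point): Round spice shaker with a green cap and olive body, 46 mm in diameter, 75 mm high, standing on the worktop. This point is its centre, 37.5 mm above its underside; z up. About 0.14 kg, loose.
- tongs: Yellow silicone tongs lying on the worktop at the left, a bystander. 250 mm long (its x), 62 mm wide, 18 mm high. Origin: middle of the underside.
- skewer_rack: Folded steel skewer rack lying on the worktop at the right, a bystander. 260 mm long (its x), 80 mm wide, 14 mm high. Origin: middle of the underside.
Mind the look-alikes: they are no part of the job. Of the things like the part that bears red_shaker_mid, leave any that is black; of the rest the larger one is meant.

How it is judged (in metres and radians):
At the end, for the whole second after the job is handed in: Upright on the shelf, within 15 mm of its middle line: cup 205-235 mm from roaster and tub; red shaker 95-125 mm from roaster and cup; green 95-125 mm from cup and tub. Lid seated flat in the dish, within 14 mm of centre. All at rest; dish and tub moved under 15 mm, tongs and rack under 20 mm (horizontal distance between cup_mid and roaster between 0.205 and 0.235 m and horizontal distance between cup_mid and tub between 0.205 and 0.235 m and x of cup_mid in the frame of shelf_top between -0.015 and 0.015 m and z of cup_mid in the frame of shelf_top between 0.0245 and 0.0405 m and angle between each of cup_mid, red_shaker_mid, green_shaker_mid's own z axis and vertical below 0.12 rad and horizontal distance between red_shaker_mid and roaster between 0.095 and 0.125 m and horizontal distance between red_shaker_mid and cup_mid between 0.095 and 0.125 m and x of red_shaker_mid in the frame of shelf_top between -0.015 and 0.015 m and z of red_shaker_mid in the frame of shelf_top between 0.0295 and 0.0455 m and horizontal distance between green_shaker_mid and tub between 0.095 and 0.125 m and horizontal distance between green_shaker_mid and cup_mid between 0.095 and 0.125 m and x of green_shaker_mid in the frame of shelf_top between -0.015 and 0.015 m and z of green_shaker_mid in the frame of shelf_top between 0.0295 and 0.0455 m and horizontal distance between lid_knob and roaster below 0.014 m and z of lid_knob in the frame of roaster between 0.064 and 0.075 m and angle between lid_knob's own z axis and vertical below 0.1 rad and linear speed of each of cup, red_shaker, green_shaker, lid below 0.02 m/s and distance of each of roaster, tub from where it was at the start of the episode below 0.015 m and distance of each of tongs, skewer_rack from where it was at the start of the episode below 0.02 m); the robot touches nothing.
It fails at once if the garlic roaster's dish is shifted more than 15 mm (distance of roaster from where it was at the start of the episode above 0.015 m).
It fails at once if the clear tub is shifted more than 15 mm (distance of tub from where it was at the start of the episode above 0.015 m).
It fails at once if the tongs are shifted more than 20 mm (distance of tongs from where it was at the start of the episode above 0.02 m).
It fails at once if the skewer rack is shifted more than 20 mm (distance of skewer_rack from where it was at the start of the episode above 0.02 m).
It also fails if it takes over 96 s, if anything falls off the work surface, if the arm or the gripper's body presses on something with over 40 N, if the wrist force passes 120 N, or if a joint passes its speed limit or range.

ROBOT

A 6-joint arm with a two-finger parallel gripper is mounted at the origin on the work surface. World frame = base frame: x ahead of the robot, y to its left, z up, the work surface at z = 0. Lengths are in mm, angles in rad, forces in N, time in s.
With the tool pointing down it reaches from about 350 to 975 mm from the base axis. Payload 7.1 kg.
Tool frame: the origin (TCP) lies midway between the tips of the shut fingers; the grasp point (between the pads) lies 19 mm behind it; z points along the fingers, x is the direction in which the jaws open and shut, and the axes are right-handed (so a half turn about z gives the same grasp; the last joint's range is limited). The gripper opens to 88 mm and grips with 3 to 60 N. Pads are 20 mm wide; open, the fingers measure 115 mm over their backs; the gripper's body (75 mm by 178 mm) begins 61 mm behind the grasp point.
Start: joints at [-1.278, 0.423, 1.63, -0, 1.089, -0.019], TCP at [191.75, -594.842, 222.675] pointing down, gripper open.
Joint ranges: [-3, 3], [-0.9, 2.11], [0.09, 2.58], [-1.31, 4.45], [0.11, 2.69], [-2.54, 2.54]. Speed limits (rad/s): [2.39, 2.39, 3.01, 3.14, 3.14, 3.14].

INTERFACE

Orientations are given as a unit quaternion [x, y, z, w].
In Python, from rig import monitor, optics, order gives the robot as it stands.
- The arm moves only by the tool move_arm, never from a script. Its argument "deltas" is a list of rows, each a list of 2 entries, a list of its own where there are three numbers: the shift along the tool's x, y, z in m, then the turn, a rotation vector about the tool's x, y, z in degrees. In form: [[[dx, dy, dz], [wx, wy, wz]], ...]. A call has 1 to 20 rows; each row shifts and turns the pose as measured when the row begins, along the tool's axes as they then stand; what a row does not reach is not made up. A row lasts 1/8 s, in which the tool goes at most 62.5 mm and 10.7 degrees, less where a joint would pass 70% of its speed; a pose out of reach is approached as far as the arm can. A call is refused whole if a number of a shift passes 0.0625 or a number of a turn 10.7, either way. A call with a gripper value outside its range is refused whole. "grip" is the opening, from 0 (shut) to 1 (fully open), set as the call begins (left out, the last holds). The fingers move at their own pace and stop on an object; the grip force is fixed at half the most. Time passes only in rows, so rows that do not move let the fingers close. It gives the time, the measured TCP pose, the force and the opening at its end, in the units of the state.
- monitor.get_state(): the state, without advancing time (a new reading comes with each control period).
- optics.capture(name): name is "scene" or "top" or "wrist"; returns a dict with "frame" (480x640x3 uint8, red, green, blue), "range_z" (480x640 float32, mm along the optical axis (not along the pixel's ray), 0 where there is no reading), "K" (3x3 intrinsics, pixels), "R" (3x3) and "t" (3): a world point X has camera coordinates R X + t. Camera axes: x right, y down, z forward; pixel columns grow to the right and rows downward; lengths in mm; the calibration is good to about 2 mm. A picture is of the moment at which its call begins.
- order.finish_job(): hands the job in, once; it reports no verdict.
The state is a dict: "clock": time; "q": joint angles; "qvel": joint speeds; "effort": joint torques, N m; "eef_pos": TCP position; "orientation": TCP orientation; "force": force on the tool from outside, world axes, zero at the start; "moment": the same for the moment, N m; "width": finger opening in mm.
Only numpy, scipy, OpenCV 4.12 (cv2) and the standard library are available. Lean on these libraries where they do the work, as an engineer would, in place of code of your own. Each camera call takes 0.05 s, during which the arm holds its last target.

## Working session

There is one attempt and no reset: what is moved stays moved. The work goes in short steps, Python scripts to look and compute and a tool call to move; the robot and the scene stay as the last step left them, time stands still between calls to the robot, and variables do not carry over. Pictures are saved under pics/ and viewed, and the job is handed in when it is done.

Besides the shell and the picture viewer there is one more tool, called by a JSON object that holds its "api" and its "payload". move_arm: Moves the arm, as the interface text tells. Its arguments: {"type":"object","properties":{"deltas":{"type":"array","items":{"type":"array"}},"grip":{"type":"number"}},"required":["deltas"]}

```bash
ls; mkdir -p pics
python3 - <<'E'
from rig import monitor, optics, order
import cv2,numpy as np
print(monitor.get_state())
for n in ["scene","top","wrist"]:
    c=optics.capture(n); cv2.imwrite(f"pics/{n}0.png",c["frame"][:,:,::-1]); np.savez(f"/tmp/{n}0.npz",**c)
    print(n,c["K"].tolist(),np.round(c["R"],3).tolist(),c["t"], (c["range_z"]>0).mean())
E
```

```text
pics
{'clock': 0.0, 'q': array([-1.27799024e+00,  4.23829758e-01,  1.63070531e+00,  3.43848776e-07,
        1.08859885e+00, -1.90480469e-02]), 'qvel': array([-0.00260687,  0.00113797, -0.0015294 , -0.00074529,  0.00063604,
        0.00142359]), 'effort': array([-2.74030499e-03, -5.44636381e+01, -2.73669434e+01,  6.42795372e-02,
        2.28550297e-02, -8.41209248e-05]), 'eef_pos': array([ 191.59707519, -594.31180872,  221.90260482]), 'orientation': array([ 8.08338709e-01, -5.88717196e-01, -6.14085688e-04, -4.65588390e-04]), 'force': array([-0.65825287, -0.54946659, -0.66119024]), 'moment': array([-0.02687095, -0.00510176,  0.02268582]), 'width': 87.56990385515581}
scene [[453.7846352208353, 0.0, 318.3774222432125], [0.0, 453.7846352208353, 232.28325199318823], [0.0, 0.0, 1.0]] [[-0.755, 0.656, 0.021], [0.368, 0.45, -0.813], [-0.543, -0.606, -0.581]] [ 377.75184046 -117.86138283 1644.85448511] 0.9843619791666667
top [[437.51030391430174, 0.0, 324.87302678006296], [0.0, 437.51030391430174, 238.7054590225835], [0.0, 0.0, 1.0]] [[-0.023, -1.0, -0.002], [-0.995, 0.023, -0.1], [0.1, 0.0, -0.995]] [7.92432914e-01 5.28953858e+02 1.31192545e+03] 0.9960286458333333
wrist [[411.7421350611058, 0.0, 318.66327811893495], [0.0, 411.7421350611058, 235.4012746098809], [0.0, 0.0, 1.0]] [[0.307, -0.952, -0.002], [-0.923, -0.298, 0.245], [-0.234, -0.074, -0.97]] [-625.53809873  -30.81905236  389.3713806 ] 0.9962858072916667
```

View pics/top0.png

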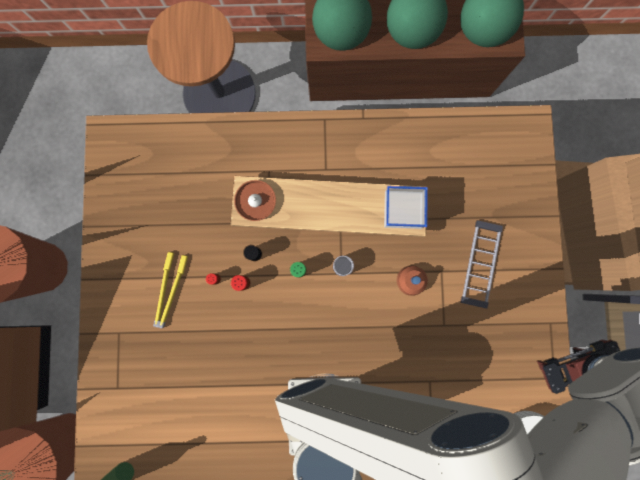

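View pics/scene0.png

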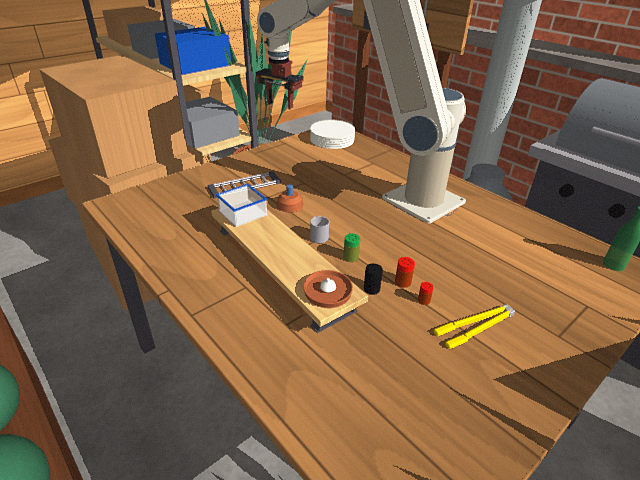

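The top view shows these, by pixel:
- roaster dish (255,200)
- tub (406,207)
- lid (412,281)
- cup (344,266)
- green shaker (298,269)
- tongs (170,290)
- rack (482,262)

Candidates for the red shaker are the large red (240,283), the small red (212,279) and the black (252,253). I rule out the black one and take the larger red at (240,283). Next I'll measure them and check with a close crop.

```bash
cat > h.py <<'E'
import numpy as np,cv2
def ray(c,uv,z):
    R,t,K=c["R"],c["t"],c["K"]; C=-R.T@t
    d=R.T@np.linalg.inv(K)@np.array([uv[0],uv[1],1.]); return C+d*(z-C[2])/d[2]
def cloud(c):
    R,t,K=c["R"],c["t"],c["K"]; v,u=np.mgrid[:480,:640]; Z=c["range_z"]
    P=np.stack([(u-K[0,2])/K[0,0]*Z,(v-K[1,2])/K[1,1]*Z,Z],-1)
    return (P-t)@R
def proj(c,X):
    p=c["K"]@(c["R"]@np.array(X,float)+c["t"]); return p[:2]/p[2]
def blobs(c,mask,amin=15):
    n,l,s,cen=cv2.connectedComponentsWithStats(mask.astype(np.uint8))
    return [(s[i],cen[i],l==i) for i in range(1,n) if s[i][4]>=amin]
E
python3 - <<'E'
from h import *
c=dict(np.load('/tmp/top0.npz')); f=c["frame"]; hsv=cv2.cvtColor(f,cv2.COLOR_RGB2HSV).astype(int)
P=cloud(c); H,S,V=hsv[...,0],hsv[...,1],hsv[...,2]
roi=np.zeros(H.shape,bool); roi[150:340,130:520]=1
M={'red':((H<6)|(H>174))&(S>200)&(V>120),'green':(H>45)&(H<85)&(S>120),'blue':(H>100)&(H<130)&(S>100),'black':(V<45),'white':(S<40)&(V>150),'terra':(H<12)&(S>110)&(V>60)&(S<=210),'yellow':(H>25)&(H<33)&(S>180)}
for k,m in M.items():
    for s,cen,l in blobs(c,m&roi):
        pts=P[l]; z=np.percentile(pts[:,2],80); w=pts[abs(pts[:,2]-z)<6]
        print(k,s[:5],np.round(cen,1),'z80',round(z,1),'top ctr',np.round((w.min(0)+w.max(0))/2,1),'ext',np.round(np.ptp(w,axis=0),1), 'ray',np.round(ray(c,cen,z),1))
# heights map
sub=P[150:340,200:480]
m=(abs(P[...,2]-70)<4)&roi
for s,cen,l in blobs(c,m,200):
    ys,xs=np.nonzero(l); r=cv2.minAreaRect(P[l][:,:2].astype(np.float32)); print('shelf',r)
    print(np.median(P[l][:,2]), np.round(cv2.boxPoints(r),1).tolist())
im=cv2.resize(f[160:320,190:450],None,fx=3,fy=3,interpolation=cv2.INTER_CUBIC); cv2.imwrite('pics/crop1.png',im[:,:,::-1])
E
```

```text
green [291 263  15  14 163] [297.8 269.2] z80 75.9 top ctr [435.3  70.9  75. ] ext [38.3 38.3 10.2] ray [435.9  70.   75.9]
blue [387 186  40  41 272] [408.  205.9] z80 131.7 top ctr [ 606.1 -245.2  131.2] ext [116.6 115.6  10.6] ray [ 606.5 -249.2  131.7]
blue [412 277   8   7  42] [415.6 279.9] z80 80.9 top ctr [ 396.8 -272.6   79.5] ext [17.4 20.1  8.6] ray [ 397.1 -272.1   80.9]
black [244 246  18  15 195] [252.7 252.8] z80 75.6 top ctr [488.2 206.9  75.3] ext [39.  41.9 10.9] ray [487.2 201.6  75.6]
white [384 189  38  40  92] [394.  218.2] z80 98.4 top ctr [ 583.6 -239.1   97.7] ext [ 67.7 105.7  10.5] ray [ 577.  -213.6   98.4]
white [ 389  191   35   33 1137] [406.1 207. ] z80 76.7 top ctr [ 612.6 -249.8   76.6] ext [96.6 95.7 11.8] ray [ 612.8 -254.    76.7]
white [248 194  11  13  90] [252.7 200.8] z80 103.9 top ctr [641.4 196.1 103.6] ext [32.9 23.3 11.5] ray [636.6 196.3 103.9]
white [463 227  37  69 388] [481.  259.9] z80 13.9 top ctr [ 452.  -489.7   13.6] ext [208.  123.5  11.3] ray [ 453.8 -489.    13.9]
white [333 264   8  12  16] [335.8 270.6] z80 66.6 top ctr [434.
[... 522 characters left out ...]
2] ext [29.9 34.3 10.1] ray [414.7 326.9  54.8]
terra [230 274  20  18 264] [239.  282.5] z80 75.3 top ctr [401.3 245.6  74.7] ext [43.7 42.  10.7] ray [401.1 242.4  75.3]
shelf ((624.7683715820312, -24.544952392578125), (579.7980346679688, 150.6570281982422), 85.52571105957031)
69.32994000842358 [[527.0999755859375, -307.70001220703125], [677.2999877929688, -319.3999938964844], [722.5, 258.6000061035156], [572.2999877929688, 270.29998779296875]]
shelf ((612.1484375, -248.8304443359375), (94.87489318847656, 94.3875732421875), 86.99284362792969)
71.72919823508647 [[562.5, -293.70001220703125], [656.7999877929688, -298.70001220703125], [661.7999877929688, -203.89999389648438], [567.5, -199.0]]
```

View pics/crop1.png

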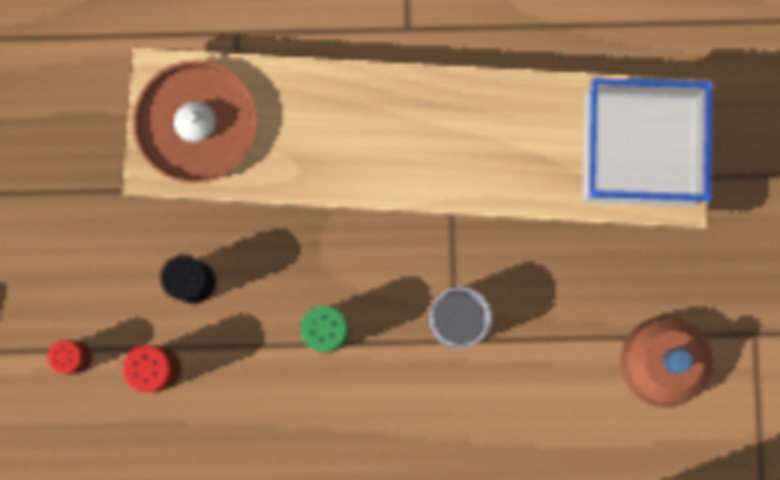

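The crop confirms the larger red shaker: 75 mm high, about 44 mm wide, at crop (148,369). The small red at crop (66,356) is 55 mm high, and the black one is at crop (187,279). The fitted shelf is centred at (625,-24.5) with its y axis 4.5° off world y, and the roaster and tub are within 2 mm of their expected points. I'll turn the tool so its jaws open across the shelf, and refine the positions at the same time.

Run:
```python
from h import *
c=dict(np.load('/tmp/top0.npz')); P=cloud(c); s=dict(np.load('/tmp/scene0.npz')); Q=cloud(s)
for n,x,y,z0,z1 in [('red',401,243,69,80),('green',435.5,70.5,69,80),('cup',430,-40,58,70),('knob',397,-272,70,84),('lid',397,-272,20,60),('dish',642,194,85,94),('dish20',642,194,76,94),('tub',607,-245,125,135)]:
    for nm,A in (('top',P),('scene',Q)):
        a=A.reshape(-1,3); a=a[(np.hypot(a[:,0]-x,a[:,1]-y)<85 if n in('dish','tub','dish20') else np.hypot(a[:,0]-x,a[:,1]-y)<55)&(a[:,2]>z0)&(a[:,2]<z1)]
        if len(a)<5: print(n,nm,len(a)); continue
        print(n,nm,len(a),[round(v,1) for v in (*cv2.minEnclosingCircle(a[:,:2].astype(np.float32))[0],cv2.minEnclosingCircle(a[:,:2].astype(np.float32))[1])],'z',np.round(np.median(a[:,2]),1))
```

```text
red top 183 [401.3, 246.0, 22.6] z 73.9
red scene 163 [402.4, 245.8, 25.0] z 73.9
green top 180 [437.1, 72.5, 22.6] z 74.4
green scene 130 [435.7, 72.3, 26.3] z 73.7
cup top 58 [445.7, -61.5, 29.7] z 63.9
cup scene 88 [444.9, -61.4, 31.8] z 62.1
knob top 54 [397.0, -272.7, 11.9] z 78.7
knob scene 30 [395.4, -271.8, 13.6] z 75.6
lid top 601 [397.6, -272.8, 43.8] z 41.3
lid scene 333 [399.0, -270.4, 44.3] z 39.0
dish top 205 [642.3, 194.4, 61.8] z 88.7
dish scene 296 [641.7, 193.6, 63.9] z 88.5
dish20 top 891 [636.1, 184.2, 73.5] z 79.7
dish20 scene 1123 [641.7, 193.6, 63.9] z 78.9
tub top 370 [606.2, -244.3, 79.4] z 129.6
tub scene 261 [605.0, -243.7, 79.9] z 129.1
```

{"api": "move_arm", "payload": {"deltas": [[[0,0,0],[0,0,-9.6]],[[0,0,0],[0,0,-9.6]],[[0,0,0],[0,0,-9.6]],[[0,0,0],[0,0,-9.6]],[[0,0,0],[0,0,-9.6]],[[0,0,0],[0,0,-9.6]],[[0,0,0],[0,0,-9.6]],[[0,0,0],[0,0,0]]], "grip": 1}}

```text
clock: 1.15
eef_pos: [191.1, -592.6, 219.3]
orientation: [1.0, -0.025, -0.001, -0.003]
force: [-0.5, 0.1, 0.3]
width: 87.9
```

```bash
cat >> h.py <<'E'
def go(x,y,z=None,th=-4.5):
    from rig import monitor
    from scipy.spatial.transform import Rotation as Ro
    s=monitor.get_state(); p=s["eef_pos"]; R=Ro.from_quat(s["orientation"]).as_matrix()
    z=p[2] if z is None else z
    d=R.T@(np.array([x,y,z])-p)
    a=np.radians(th); T=np.array([[np.cos(a),np.sin(a),0],[np.sin(a),-np.cos(a),0],[0,0,-1]])
    w=np.degrees(Ro.from_matrix(R.T@T).as_rotvec())
    print('clk',round(s["clock"],2),'pos',np.round(p,1),'delta tool mm',np.round(d,1),'turn',np.round(w,2),'w',round(s["width"],1),'F',np.round(s["force"],1))
E
python3 -c "
from h import *; go(397,-272.3,150)"
```

```text
clk 1.15 pos [ 191.1 -592.6  219.3] delta tool mm [ 189.9 -329.7   71. ] turn [-0.36  0.13  1.65] w 87.9 F [-0.5  0.1  0.3]
```

{"api": "move_arm", "payload": {"deltas": [[[0.019,-0.033,0.007],[0,0,1.6]],[[0.019,-0.033,0.007],[0,0,0]],[[0.019,-0.033,0.007],[0,0,0]],[[0.019,-0.033,0.007],[0,0,0]],[[0.019,-0.033,0.007],[0,0,0]],[[0.019,-0.033,0.007],[0,0,0]],[[0.019,-0.033,0.007],[0,0,0]],[[0.019,-0.033,0.007],[0,0,0]],[[0.019,-0.033,0.007],[0,0,0]],[[0.019,-0.033,0.007],[0,0,0]],[[0,0,0],[0,0,0]]], "grip": 1}}

```text
clock: 2.52
eef_pos: [417.6, -273.3, 148.3]
orientation: [0.998, -0.063, -0.001, -0.002]
force: [-0.1, -0.2, 0.3]
width: 87.9
```

```bash
python3 -c "
from h import *; go(397,-272.3,52)
from rig import optics
c=optics.capture('wrist'); np.savez('/tmp/w1.npz',**c); cv2.imwrite('pics/w1.png',c['frame'][:,:,::-1])
A=cloud(c).reshape(-1,3); print(np.round(proj(c,(397,-272.3,79)),1))
a=A[(np.hypot(A[:,0]-397,A[:,1]+272)<50)&(A[:,2]>70)&(A[:,2]<84)]; print(len(a),cv2.minEnclosingCircle(a[:,:2].astype(np.float32)))
"
```

```text
clk 2.52 pos [ 417.6 -273.3  148.3] delta tool mm [-20.4   2.   96.3] turn [-0.26  0.09 -2.73] w 87.9 F [-0.1 -0.2  0.3]
[283.9 249.2]
1276 ((396.5439147949219, -277.5838928222656), 12.085465431213379)
```

View pics/w1.png

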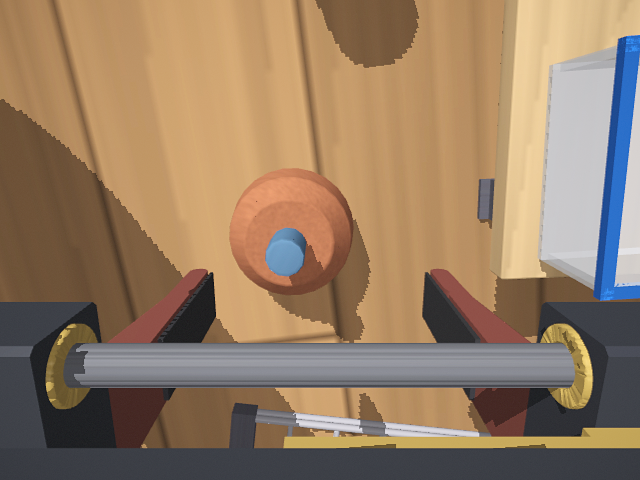

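The wrist view shows the knob top at about (286,256), between the jaws. Its cloud puts y about 5 mm off the fixed cameras, so I'll correct the pose and look again once the arm is still.

{"api": "move_arm", "payload": {"deltas": [[[-0.02,0.002,0.02],[0,0,-2.7]],[[0,0,0],[0,0,0]],[[0,0,0],[0,0,0]]], "grip": 1}}

```text
clock: 2.95
eef_pos: [397.2, -276.5, 129.7]
orientation: [0.999, -0.043, 0.001, -0.001]
force: [0.6, 0.3, 1.4]
width: 87.9
```

```bash
python3 -c "
from h import *; go(397,-272.3,52)
from rig import optics
c=optics.capture('wrist')
A=cloud(c).reshape(-1,3)
a=A[(np.hypot(A[:,0]-397,A[:,1]+272)<50)&(A[:,2]>70)&(A[:,2]<84)]; print(len(a),cv2.minEnclosingCircle(a[:,:2].astype(np.float32)),np.median(a[:,2]))
"
```

```text
clk 2.95 pos [ 397.2 -276.5  129.7] delta tool mm [-0.7 -4.  77.7] turn [-0.12 -0.08 -0.43] w 87.9 F [0.6 0.3 1.4]
1501 ((396.2476501464844, -277.3935546875), 11.910191535949707) 79.37592528576266
```

{"api": "move_arm", "payload": {"deltas": [[[-0.0005,-0.001,0.025],[0,0,-0.4]],[[0,0,0.025],[0,0,0]],[[0,0,0.02],[0,0,0]],[[0,0,0.006],[0,0,0]],[[0,0,0],[0,0,0]]], "grip": 1}}

```text
clock: 3.62
eef_pos: [401.5, -279.5, 55.4]
orientation: [0.999, -0.042, 0.005, 0.002]
force: [-0.4, -0.1, 0.3]
width: 88.0
```

```bash
python3 -c "
from h import *; go(396.5,-275,52)"
```

```text
clk 3.62 pos [ 401.5 -279.5   55.4] delta tool mm [-5.4 -4.1  3.4] turn [ 0.16 -0.52 -0.33] w 88.0 F [-0.4 -0.1  0.3]
```

{"api": "move_arm", "payload": {"deltas": [[[-0.005,-0.004,0.003],[0,-0.5,-0.3]],[[0,0,0],[0,0,0]]], "grip": 1}}

```text
clock: 3.88
eef_pos: [397.3, -275.4, 53.5]
orientation: [0.999, -0.04, 0.001, 0.002]
force: [-0.2, -0.4, -0.3]
width: 88.1
```

```bash
python3 -c "
from h import *; go(396.5,-275,52)"
```

```text
clk 3.88 pos [ 397.3 -275.4   53.5] delta tool mm [-0.8 -0.4  1.5] turn [ 0.22 -0.09 -0.04] w 88.1 F [-0.2 -0.4 -0.3]
```

Close on the knob, then lift.

{"api": "move_arm", "payload": {"deltas": [[[0,0,0],[0,0,0]],[[0,0,0],[0,0,0]],[[0,0,0],[0,0,0]],[[0,0,0],[0,0,0]],[[0,0,0],[0,0,0]],[[0,0,0],[0,0,0]],[[0,0,0],[0,0,0]],[[0,0,0],[0,0,0]]], "grip": 0}}

```text
clock: 4.88
eef_pos: [397.5, -275.6, 54.4]
orientation: [0.999, -0.04, 0.001, 0.002]
force: [0.4, 0.4, 0.3]
width: 23.8
```

```bash
python3 -c "
from h import *; go(396.5,-275,190)"
```

```text
clk 4.88 pos [ 397.5 -275.6   54.4] delta tool mm [-8.000e-01  1.000e-01 -1.356e+02] turn [ 0.26 -0.14 -0.03] w 23.8 F [0.4 0.4 0.3]
```

{"api": "move_arm", "payload": {"deltas": [[[0,0,-0.01],[0,0,0]],[[0,0,-0.025],[0,0,0]],[[0,0,-0.03],[0,0,0]],[[0,0,-0.03],[0,0,0]],[[0,0,-0.03],[0,0,0]],[[0,0,-0.015],[0,0,0]],[[0,0,0],[0,0,0]]], "grip": 0}}

```text
clock: 5.75
eef_pos: [395.7, -273.5, 200.0]
orientation: [0.999, -0.04, -0.0, 0.001]
force: [0.6, 0.6, -4.5]
width: 23.4
```

```bash
python3 -c "
from h import *; go(642.2,194.3,190)
from rig import optics
for n in ['wrist','scene']:
  c=optics.capture(n); cv2.imwrite(f'pics/{n}2.png',c['frame'][:,:,::-1])
"
```

```text
clk 5.75 pos [ 395.7 -273.5  200. ] delta tool mm [ 208.8 -485.9    8.7] turn [ 0.15  0.   -0.03] w 23.4 F [ 0.6  0.6 -4.5]
```

View pics/wrist2.png

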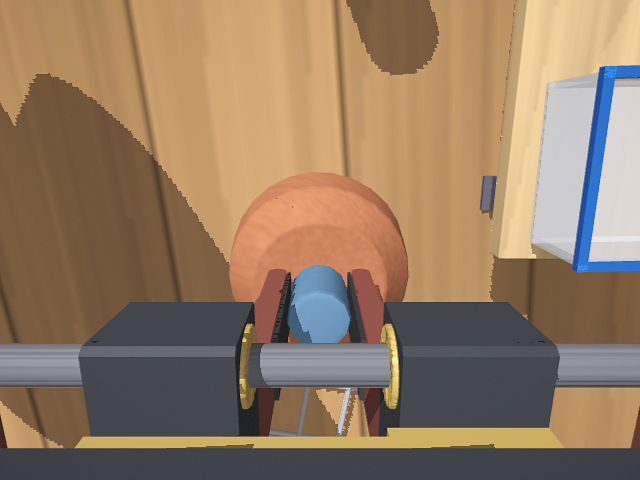

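View pics/scene2.png

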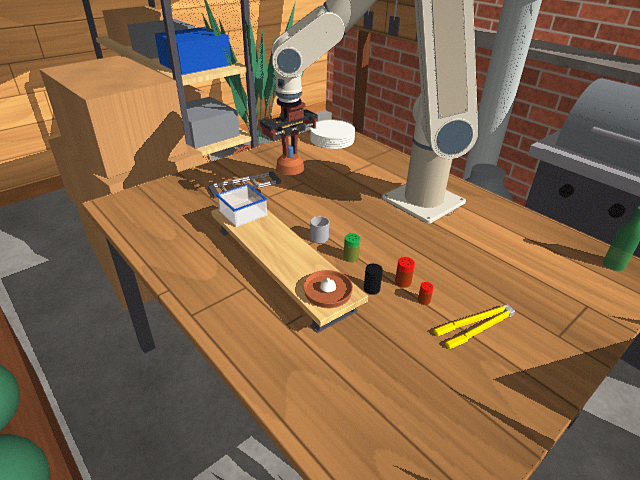

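The lid hangs upright in the jaws, at scene (290,162), and the knob is centred between the pads at wrist (318,305). Next I'll carry it to above the dish.

{"api": "move_arm", "payload": {"deltas": [[[0.008,-0.018,0],[0,0,0]],[[0.0155,-0.036,0],[0,0,0]],[[0.0155,-0.036,0],[0,0,0]],[[0.0155,-0.036,0],[0,0,0]],[[0.0155,-0.036,0],[0,0,0]],[[0.0155,-0.036,0],[0,0,0]],[[0.0155,-0.036,0],[0,0,0]],[[0.0155,-0.036,0],[0,0,0]],[[0.0155,-0.036,0],[0,0,0]],[[0.0155,-0.036,0],[0,0,0]],[[0.0155,-0.036,0],[0,0,0]],[[0.0155,-0.036,0],[0,0,0]],[[0.0155,-0.036,0],[0,0,0]],[[0.01,-0.022,0],[0,0,0]],[[0.005,-0.012,0],[0,0,0]],[[0,0,0],[0,0,0]],[[0,0,0],[0,0,0]]], "grip": 0}}

```text
clock: 7.98
eef_pos: [636.8, 207.1, 171.6]
orientation: [0.999, -0.041, -0.02, 0.002]
force: [0.3, -0.9, -2.9]
width: 23.1
```

```bash
python3 -c "
from h import *; go(642.2,194.3,190)"
```

```text
clk 7.97 pos [636.8 207.1 171.6] delta tool mm [  5.7  12.5 -18.6] turn [ 0.29  2.27 -0.17] w 23.1 F [ 0.3 -0.9 -2.9]
```

{"api": "move_arm", "payload": {"deltas": [[[0.006,0.0125,-0.012],[0.3,2.3,0]],[[0,0,0],[0,0,0]],[[0,0,0],[0,0,0]]], "grip": 0}}

```text
clock: 8.35
eef_pos: [642.2, 190.9, 185.1]
orientation: [0.999, -0.042, 0.002, -0.0]
force: [0.1, -0.4, -3.3]
width: 23.2
```

```bash
cat > chk.py <<'E'
from h import *
from rig import optics
go(642.2,194.3,133)
for n in ['scene','top']:
  c=optics.capture(n); cv2.imwrite(f'pics/{n}3.png',c['frame'][:,:,::-1]); P=cloud(c)
  hsv=cv2.cvtColor(c['frame'],cv2.COLOR_RGB2HSV).astype(int); H,S,V=[hsv[...,i] for i in range(3)]
  g=np.hypot(P[...,0]-640,P[...,1]-196)<90
  t=(H<14)&(S>100)&g
  d=P[t&(P[...,2]<94)&(P[...,2]>84)]; l=P[t&(P[...,2]>108)&(P[...,2]<175)]; k=P[g&(H>95)&(H<130)&(S>80)&(P[...,2]>130)]
  for nm,a in (('dish',d),('lid',l),('knob',k)):
    if len(a)>3: print(n,nm,len(a),np.round(cv2.minEnclosingCircle(a[:,:2].astype(np.float32))[0],1),np.round(cv2.minEnclosingCircle(a[:,:2].astype(np.float32))[1],1),'z',np.round(a[:,2].min(),1),np.round(a[:,2].max(),1))
E
python3 chk.py
```

```text
clk 8.35 pos [642.2 190.9 185.1] delta tool mm [-0.4 -3.4 52.1] turn [-0.01 -0.22 -0.31] w 23.2 F [ 0.1 -0.4 -3.3]
scene dish 185 [641.2 194.8] 62.8 z 84.1 93.3
scene lid 793 [643.6 195. ] 45.6 z 128.8 175.0
scene knob 219 [641.8 193.3] 88.6 z 178.2 527.2
top dish 61 [650.  163.8] 51.6 z 84.3 93.7
top lid 80 [648.8 159.8] 30.8 z 129.9 172.7
```

View pics/scene3.png

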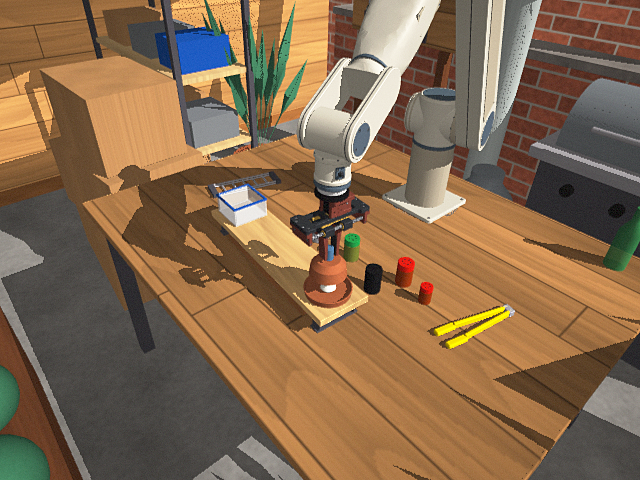

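```bash
cat > fit.py <<'E'
from h import *
from rig import optics
from scipy.optimize import least_squares
def circ(a,r):  # known-radius fit to visible side points
    f=lambda p: np.hypot(a[:,0]-p[0],a[:,1]-p[1])-r
    s=least_squares(f,a[:,:2].mean(0)+[-5,-5],loss='soft_l1'); return np.round(s.x,1),round(float(np.abs(s.fun).mean()),2)
go(642.2,194.3,133)
c=optics.capture('scene'); P=cloud(c)
hsv=cv2.cvtColor(c['frame'],cv2.COLOR_RGB2HSV).astype(int); H,S,V=[hsv[...,i] for i in range(3)]
g=np.hypot(P[...,0]-640,P[...,1]-196)<90; t=(H<14)&(S>100)&g
l=P[t&(P[...,2]>108)]; zb=np.percentile(l[:,2],1); print('zlow',zb)
a=l[(l[:,2]<zb+8)]; print('lid rim',len(a),circ(a,46))
k=P[g&(H>95)&(H<125)&(S>80)&(P[...,2]>zb+48)&(P[...,2]<zb+80)]; print('knob',len(k),circ(k,12))
E
python3 fit.py
```

```text
clk 8.45 pos [642.4 191.2 185. ] delta tool mm [-0.6 -3.  52. ] turn [-0.01 -0.22 -0.29] w 23.1 F [-0.5 -0.5 -3.4]
zlow 132.85444285232663
lid rim 134 (array([641. , 191.8]), 1.11)
knob 85 (array([642.3, 190.6]), 2.18)
```

The scene view shows the lid hanging over the dish at (327,270). The lid centre matches the TCP within about 1.5 mm, so I'll aim the TCP at (642.3,194.2) and lower.

{"api": "move_arm", "payload": {"deltas": [[[-0.0005,-0.003,0.012],[0,-0.2,-0.3]],[[0,0,0.012],[0,0,0]],[[0,0,0.01],[0,0,0]],[[0,0,0],[0,0,0]],[[0,0,0],[0,0,0]]], "grip": 0}}

```text
clock: 9.12
eef_pos: [641.2, 195.1, 146.4]
orientation: [0.999, -0.038, -0.001, 0.0]
force: [0.2, -0.3, -4.1]
width: 23.7
```

```bash
python3 fit.py
```

```text
clk 9.12 pos [641.2 195.1 146.4] delta tool mm [ 1.1  0.7 13.4] turn [0.05 0.17 0.1 ] w 23.7 F [ 0.2 -0.3 -4.1]
zlow 109.07075402308064
lid rim 124 (array([637.9, 194. ]), 1.24)
knob 56 (array([644.2, 194.1]), 2.56)
```

{"api": "move_arm", "payload": {"deltas": [[[0.001,0.0005,0.005],[0,0,0]],[[0,0,0.005],[0,0,0]],[[0,0,0.002],[0,0,0]],[[0,0,0],[0,0,0]]], "grip": 0}}

```text
clock: 9.68
eef_pos: [642.6, 194.5, 134.4]
orientation: [0.999, -0.038, -0.001, 0.0]
force: [0.5, 0.5, -3.3]
width: 23.4
```

```bash
python3 -c "
from h import *; go(642.2,194.3,132.4)"
```

```text
clk 9.68 pos [642.6 194.5 134.4] delta tool mm [-0.4  0.2  2. ] turn [0.02 0.1  0.09] w 23.4 F [ 0.5  0.5 -3.3]
```

{"api": "move_arm", "payload": {"deltas": [[[0,0,0.0015],[0,0,0]],[[0,0,0.001],[0,0,0]],[[0,0,0],[0,0,0]]], "grip": 0}}

```text
clock: 10.05
eef_pos: [642.8, 194.7, 132.7]
orientation: [0.999, -0.038, -0.001, -0.0]
force: [-0.3, -0.3, -3.0]
width: 23.4
```

{"api": "move_arm", "payload": {"deltas": [[[0,0,0.0015],[0,0,0]],[[0,0,0],[0,0,0]]], "grip": 0}}

```text
clock: 10.3
eef_pos: [643.0, 195.0, 132.7]
orientation: [0.999, -0.038, -0.0, -0.0]
force: [0.2, -0.2, -3.9]
width: 23.4
```

{"api": "move_arm", "payload": {"deltas": [[[-0.0005,0,0.002],[0,0,0]],[[0,0,0.001],[0,0,0]],[[0,0,0],[0,0,0]]], "grip": 0}}

```text
clock: 10.68
eef_pos: [643.1, 195.3, 132.6]
orientation: [0.999, -0.038, 0.001, -0.001]
force: [-1.0, -0.3, -2.7]
width: 23.6
```

The TCP has stopped at z 132.6 against a predicted 132.4, so the lid is resting on the floor. Release with a partial opening.

{"api": "move_arm", "payload": {"deltas": [[[0,0,0],[0,0,0]],[[0,0,0],[0,0,0]],[[0,0,0],[0,0,0]],[[0,0,0],[0,0,0]]], "grip": 0.7}}

```text
clock: 11.18
eef_pos: [644.1, 195.4, 132.4]
orientation: [0.999, -0.038, 0.002, -0.001]
force: [0.2, -0.2, -0.1]
width: 59.4
```

{"api": "move_arm", "payload": {"deltas": [[[0,0,-0.02],[0,0,0]],[[0,0,-0.03],[0,0,0]],[[0,0,-0.03],[0,0,0]],[[0,0,-0.01],[0,0,0]],[[0,0,0],[0,0,0]]], "grip": 0.7}}

```text
clock: 11.8
eef_pos: [644.5, 195.5, 229.2]
orientation: [0.999, -0.038, 0.003, -0.001]
force: [-0.9, -0.4, -0.0]
width: 61.4
```

```bash
python3 -c "
from h import *; go(401.5,245.5,130)
from rig import optics
c=optics.capture('scene'); P=cloud(c); cv2.imwrite('pics/s4.png',cv2.resize(c['frame'][180:340,200:460],None,fx=3,fy=3)[:,:,::-1])
hsv=cv2.cvtColor(c['frame'],cv2.COLOR_RGB2HSV).astype(int); H,S=hsv[...,0],hsv[...,1]
g=np.hypot(P[...,0]-640,P[...,1]-196)<90
k=P[g&(H>95)&(H<125)&(S>80)&(P[...,2]>115)&(P[...,2]<165)]; print('knob',len(k),cv2.minEnclosingCircle(k[:,:2].astype(np.float32)),k[:,2].max())
"
```

```text
clk 11.8 pos [644.5 195.5 229.2] delta tool mm [-246.7  -30.9   97.9] turn [-0.16 -0.34  0.09] w 61.4 F [-0.9 -0.4 -0. ]
knob 125 ((642.6155395507812, 197.97694396972656), 12.468791007995605) 160.52881719417624
```

View pics/s4.png

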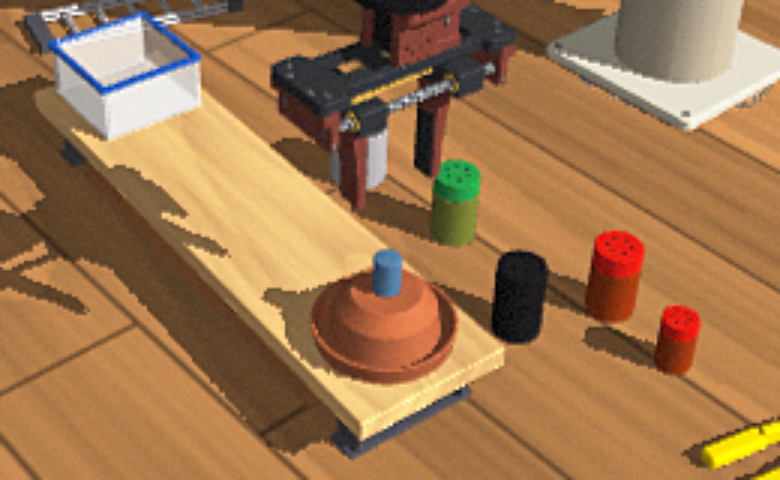

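The crop shows the lid sitting inside the dish rim, with the knob at crop (387,272) upright. I'll confirm it from the top camera once the arm is clear, so now to the red shaker.

{"api": "move_arm", "payload": {"deltas": [[[-0.02,-0.002,0],[0,0,0]],[[-0.035,-0.004,0],[0,0,0]],[[-0.035,-0.004,0],[0,0,0]],[[-0.035,-0.004,0.01],[0,0,0]],[[-0.035,-0.005,0.02],[0,0,0]],[[-0.035,-0.005,0.02],[0,0,0]],[[-0.03,-0.004,0.02],[0,0,0]],[[-0.018,-0.003,0.01],[0,0,0]],[[0,0,0],[0,0,0]],[[0,0,0],[0,0,0]]], "grip": 1}}

```text
clock: 13.1
eef_pos: [393.3, 243.8, 137.5]
orientation: [0.999, -0.039, -0.003, 0.002]
force: [0.3, 0.4, 0.9]
width: 87.9
```

```bash
cat > look.py <<'E'
import sys
from h import *
from rig import optics
x,y,zt,zl=map(float,sys.argv[1:5]); go(x,y,zl)
c=optics.capture('wrist'); cv2.imwrite(f'pics/wl{int(x)}.png',c['frame'][:,:,::-1]); A=cloud(c).reshape(-1,3)
a=A[(np.hypot(A[:,0]-x,A[:,1]-y)<45)&(A[:,2]>zt-7)&(A[:,2]<zt+5)]; print('wrist',len(a),cv2.minEnclosingCircle(a[:,:2].astype(np.float32)))
E
python3 look.py 401.5 245.5 75 26
python3 - <<'E'
from h import *
from rig import optics
c=optics.capture('top'); cv2.imwrite('pics/t5.png',c['frame'][:,:,::-1]); P=cloud(c).reshape(-1,3)
g=P[np.hypot(P[:,0]-642,P[:,1]-194)<75]
for n,a,b in (('rim',86,94),('domeTop',117,128),('knob',150,163),('domelow',95,116)):
    q=g[(g[:,2]>a)&(g[:,2]<b)]; print(n,len(q),cv2.minEnclosingCircle(q[:,:2].astype(np.float32)) if len(q) else '',np.median(q[:,2]) if len(q) else '')
    if n=='domeTop':
        A=np.c_[q[:,:2],np.ones(len(q))]; print('slopes',np.linalg.lstsq(A,q[:,2],rcond=None)[0][:2])
E
```

```text
clk 13.1 pos [393.3 243.8 137.5] delta tool mm [  8.8  -2.8 111.4] turn [0.24 0.37 0.05] w 87.9 F [0.3 0.4 0.9]
wrist 4879 ((400.4684753417969, 243.37564086914062), 22.906749725341797)
rim 197 ((642.29833984375, 194.9024658203125), 61.8106803894043) 88.90751757893732
domeTop 380 ((643.2303466796875, 197.0347137451172), 37.21173095703125) 122.1436247960259
slopes [-0.00230501 -0.00372743]
knob 56 ((643.2860717773438, 196.23081970214844), 11.692462921142578) 156.42879705248146
domelow 245 ((637.2283935546875, 202.47390747070312), 52.48428726196289) 110.55221601060325
```

Lid check from the top camera: knob 2 mm off the dish centre, knob top at z 156.4 (157 expected), and slope under 0.4 %, so it is seated. Red shaker: the wrist gives (400.5,243.4) and the fixed cameras (401.5,245.5), which agree. Descend.

{"api": "move_arm", "payload": {"deltas": [[[0.008,-0.002,0.02],[0.2,0.3,0]],[[0,0,0.02],[0,0,0]],[[0,0,0],[0,0,0]]], "grip": 1}}

```text
clock: 13.58
eef_pos: [405.9, 245.7, 98.6]
orientation: [0.999, -0.04, 0.002, -0.001]
force: [-0.3, 0.4, 0.9]
width: 87.6
```

```bash
python3 -c "
from h import *; go(401,244.7,28)"
```

```text
clk 13.57 pos [405.9 245.7  98.6] delta tool mm [-5.1  1.6 70.6] turn [-0.17 -0.24 -0.11] w 87.6 F [-0.3  0.4  0.9]
```

{"api": "move_arm", "payload": {"deltas": [[[-0.005,0.001,0.015],[-0.1,-0.2,0]],[[0,0,0.02],[0,0,0]],[[-0.001,0,0.02],[0,0,0]],[[-0.001,0,0.014],[0,0,0]],[[0,0,0],[0,0,0]],[[0,0,0],[0,0,0]]], "grip": 1}}

```text
clock: 14.32
eef_pos: [400.9, 246.2, 28.8]
orientation: [0.999, -0.041, 0.002, -0.002]
force: [-0.8, 0.4, 0.1]
width: 87.6
```

```bash
python3 -c "
from h import *; go(401,244.7,28)"
```

```text
clk 14.32 pos [400.9 246.2  28.8] delta tool mm [0.2 1.5 0.8] turn [-0.22 -0.26 -0.17] w 87.6 F [-0.8  0.4  0.1]
```

{"api": "move_arm", "payload": {"deltas": [[[0,0.001,0],[-0.2,-0.2,0]],[[0,0,0],[0,0,0]],[[0,0,0],[0,0,0]],[[0,0,0],[0,0,0]],[[0,0,0],[0,0,0]],[[0,0,0],[0,0,0]]], "grip": 0}}

```text
clock: 15.08
eef_pos: [401.9, 245.8, 30.4]
orientation: [0.999, -0.041, 0.002, -0.001]
force: [-0.4, -0.6, -1.1]
width: 45.7
```

```bash
python3 -c "
from h import *; go(632.8,84.7,200)"
```

```text
clk 15.07 pos [401.9 245.8  30.4] delta tool mm [ 243.8  141.4 -169.1] turn [-0.11 -0.19 -0.17] w 45.7 F [-0.4 -0.6 -1.1]
```

{"api": "move_arm", "payload": {"deltas": [[[0,0,-0.01],[0,0,0]],[[0,0,-0.025],[0,0,0]],[[0,0,-0.03],[0,0,0]],[[0,0,-0.035],[0,0,0]],[[0.01,0.006,-0.03],[0,0,0]],[[0.025,0.014,-0.02],[0,0,0]],[[0.03,0.018,-0.01],[0,0,0]],[[0.033,0.019,-0.002],[0,0,0]],[[0.033,0.019,-0.002],[0,0,0]],[[0.033,0.019,-0.002],[0,0,0]],[[0.033,0.019,-0.002],[0,0,0]],[[0.025,0.014,0],[0,0,0]],[[0.01,0.006,0],[0,0,0]],[[0,0,0],[0,0,0]],[[0,0,0],[0,0,0]]], "grip": 0}}

```text
clock: 16.95
eef_pos: [624.2, 88.2, 211.4]
orientation: [0.999, -0.04, 0.002, -0.001]
force: [0.1, 0.2, -0.6]
width: 45.6
```

```bash
python3 -c "
from h import *; go(632.8,84.7,101)"
```

```text
clk 16.95 pos [624.2  88.2 211.4] delta tool mm [  8.5   3.  110.5] turn [-0.11 -0.18 -0.05] w 45.6 F [ 0.1  0.2 -0.6]
```

{"api": "move_arm", "payload": {"deltas": [[[0.008,0.003,0.02],[0,-0.2,0]],[[0,0,0.025],[0,0,0]],[[0,0,0.025],[0,0,0]],[[0,0,0.015],[0,0,0]],[[0,0,0],[0,0,0]],[[0,0,0],[0,0,0]]], "grip": 0}}

```text
clock: 17.7
eef_pos: [630.3, 86.6, 120.4]
orientation: [0.999, -0.038, -0.002, -0.001]
force: [0.8, 0.8, -1.3]
width: 45.8
```

```bash
python3 -c "
from h import *; go(632.8,84.7,101)"
```

```text
clk 17.7 pos [630.3  86.6 120.4] delta tool mm [ 2.7  1.8 19.4] turn [-0.09  0.18  0.15] w 45.8 F [ 0.8  0.8 -1.3]
```

{"api": "move_arm", "payload": {"deltas": [[[0.003,0.002,0.008],[0,0.2,0]],[[0,0,0.006],[0,0,0]],[[0,0,0.003],[0,0,0]],[[0,0,0],[0,0,0]]], "grip": 0}}

```text
clock: 18.2
eef_pos: [634.6, 84.3, 104.2]
orientation: [0.999, -0.038, 0.002, -0.001]
force: [-0.6, 0.2, -1.5]
width: 45.6
```

```bash
python3 -c "
from h import *; go(632.8,84.7,100.5)"
```

```text
clk 18.2 pos [634.6  84.3 104.2] delta tool mm [-1.9 -0.2  3.7] turn [-0.12 -0.22  0.15] w 45.6 F [-0.6  0.2 -1.5]
```

{"api": "move_arm", "payload": {"deltas": [[[-0.002,0,0.002],[0,-0.2,0]],[[0,0,0.0015],[0,0,0]],[[0,0,0.001],[0,0,0]],[[0,0,0.001],[0,0,0]],[[0,0,0],[0,0,0]]], "grip": 0}}

```text
clock: 18.82
eef_pos: [633.0, 84.6, 100.7]
orientation: [0.999, -0.038, 0.001, -0.001]
force: [0.0, -0.7, -1.7]
width: 45.7
```

```bash
python3 -c "
from h import *; go(632.8,84.7,100.5)"
```

```text
clk 18.82 pos [633.   84.6 100.7] delta tool mm [-0.2 -0.1  0.2] turn [-0.13 -0.08  0.16] w 45.7 F [ 0.  -0.7 -1.7]
```

{"api": "move_arm", "payload": {"deltas": [[[0,0,0.0015],[0,0,0]],[[0,0,0.001],[0,0,0]],[[0,0,0],[0,0,0]]], "grip": 0}}

```text
clock: 19.2
eef_pos: [633.2, 84.7, 100.5]
orientation: [0.999, -0.038, 0.001, -0.001]
force: [-0.1, -0.5, -0.7]
width: 45.5
```

Bottomed at z 100.5 as predicted, so release and rise.

{"api": "move_arm", "payload": {"deltas": [[[0,0,0],[0,0,0]],[[0,0,0],[0,0,0]],[[0,0,0],[0,0,0]],[[0,0,0],[0,0,0]]], "grip": 1}}

```text
clock: 19.7
eef_pos: [633.4, 84.7, 100.0]
orientation: [0.999, -0.038, 0.001, -0.001]
force: [-0.5, 0.3, -0.0]
width: 82.3
```

{"api": "move_arm", "payload": {"deltas": [[[0,0,-0.02],[0,0,0]],[[0,0,-0.03],[0,0,0]],[[0,0,-0.03],[0,0,0]],[[0,0,-0.02],[0,0,0]],[[0,0,0],[0,0,0]]], "grip": 1}}

```text
clock: 20.32
eef_pos: [634.2, 84.6, 208.4]
orientation: [0.999, -0.038, 0.003, -0.001]
force: [-0.1, 0.6, -0.3]
width: 88.0
```

```bash
python3 -c "
from h import *; go(436.3,71.5,130)"
```

```text
clk 20.32 pos [634.2  84.6 208.4] delta tool mm [-196.8   28.3   77.2] turn [-0.18 -0.33  0.16] w 88.0 F [-0.1  0.6 -0.3]
```

{"api": "move_arm", "payload": {"deltas": [[[-0.02,0.003,0],[0,0,0]],[[-0.035,0.005,0],[0,-0.2,0]],[[-0.035,0.005,0.01],[0,0,0]],[[-0.035,0.005,0.02],[0,0,0]],[[-0.033,0.005,0.02],[0,0,0]],[[-0.02,0.003,0.02],[0,0,0]],[[-0.01,0.001,0.01],[0,0,0]],[[0,0,0],[0,0,0]],[[0,0,0],[0,0,0]]], "grip": 1}}

```text
clock: 21.45
eef_pos: [439.2, 71.7, 125.2]
orientation: [0.999, -0.038, 0.002, -0.002]
force: [-0.9, 0.7, -0.1]
width: 87.6
```

```bash
python3 look.py 436.3 71.5 75 28
python3 - <<'E'
from h import *
from rig import optics
c=optics.capture('top'); P=cloud(c).reshape(-1,3)
q=P[(np.hypot(P[:,0]-633,P[:,1]-85)<40)&(P[:,2]>138)&(P[:,2]<152)]; print('red placed',len(q),cv2.minEnclosingCircle(q[:,:2].astype(np.float32)),np.median(q[:,2]))
E
```

```text
clk 21.45 pos [439.2  71.7 125.2] delta tool mm [-3.3  0.8 97.2] turn [-0.2  -0.19  0.16] w 87.6 F [-0.9  0.7 -0.1]
wrist 5365 ((435.74432373046875, 69.54557800292969), 22.951370239257812)
red placed 208 ((634.0431518554688, 85.45230102539062), 23.00191879272461) 143.80429090638773
```

The red shaker stands at (634,85.5) with its top at z 144, which is right. Now down onto the green one.

{"api": "move_arm", "payload": {"deltas": [[[-0.003,0.001,0.02],[-0.2,-0.2,0]],[[0,0,0.025],[0,0,0]],[[0,0,0.025],[0,0,0]],[[0,0,0.015],[0,0,0]],[[0,0,0],[0,0,0]],[[0,0,0],[0,0,0]]], "grip": 1}}

```text
clock: 22.3
eef_pos: [443.5, 71.7, 41.0]
orientation: [0.999, -0.038, 0.005, -0.001]
force: [-0.5, 0.0, -0.3]
width: 88.2
```

```bash
python3 -c "
from h import *; go(436,71.2,28)"
```

```text
clk 22.3 pos [443.5  71.7  41. ] delta tool mm [-7.5  1.1 12.9] turn [-0.11 -0.57  0.13] w 88.2 F [-0.5  0.  -0.3]
```

{"api": "move_arm", "payload": {"deltas": [[[-0.0075,0.001,0.007],[0,-0.6,0]],[[0,0,0.004],[0,0,0]],[[0,0,0],[0,0,0]]], "grip": 1}}

```text
clock: 22.68
eef_pos: [436.4, 71.4, 30.6]
orientation: [0.999, -0.038, 0.001, -0.001]
force: [-0.7, -0.6, 0.4]
width: 87.8
```

```bash
python3 -c "
from h import *; go(436,71.2,28)"
```

```text
clk 22.68 pos [436.4  71.4  30.6] delta tool mm [-0.4  0.3  2.6] turn [-0.15 -0.08  0.13] w 87.8 F [-0.7 -0.6  0.4]
```

{"api": "move_arm", "payload": {"deltas": [[[0,0,0.001],[0,0,0]],[[0,0,0],[0,0,0]],[[0,0,0],[0,0,0]],[[0,0,0],[0,0,0]],[[0,0,0],[0,0,0]],[[0,0,0],[0,0,0]]], "grip": 0}}

```text
clock: 23.42
eef_pos: [436.7, 71.5, 29.8]
orientation: [0.999, -0.038, 0.001, -0.001]
force: [0.2, 0.2, 0.1]
width: 45.5
```

```bash
python3 -c "
from h import *; go(615.3,-134.3,200)"
```

```text
clk 23.43 pos [436.7  71.5  29.8] delta tool mm [ 194.1  191.1 -170.3] turn [-0.15 -0.12  0.13] w 45.5 F [0.2 0.2 0.1]
```

{"api": "move_arm", "payload": {"deltas": [[[0,0,-0.01],[0,0,0]],[[0,0,-0.025],[0,0,0]],[[0,0,-0.03],[0,0,0]],[[0,0,-0.035],[0,0,0]],[[0.01,0.01,-0.03],[0,0,0]],[[0.02,0.02,-0.015],[0,0,0]],[[0.026,0.026,-0.005],[0,0,0]],[[0.026,0.026,0],[0,0,0]],[[0.026,0.026,0],[0,0,0]],[[0.026,0.026,0],[0,0,0]],[[0.026,0.024,0],[0,0,0]],[[0.02,0.02,0],[0,0,0]],[[0.01,0.01,0],[0,0,0]],[[0,0,0],[0,0,0]],[[0,0,0],[0,0,0]]], "grip": 0}}

```text
clock: 25.3
eef_pos: [611.9, -136.0, 191.2]
orientation: [0.999, -0.037, 0.0, -0.001]
force: [-0.3, -0.0, -0.9]
width: 45.7
```

```bash
python3 -c "
from h import *; go(615.3,-134.3,100.5)"
```

```text
clk 25.3 pos [ 611.9 -136.   191.2] delta tool mm [ 3.2 -1.6 90.7] turn [-0.16 -0.02  0.22] w 45.7 F [-0.3 -0.  -0.9]
```

{"api": "move_arm", "payload": {"deltas": [[[0.003,-0.0015,0.02],[-0.1,0,0]],[[0,0,0.025],[0,0,0]],[[0,0,0.02],[0,0,0]],[[0,0,0.01],[0,0,0]],[[0,0,0],[0,0,0]],[[0,0,0],[0,0,0]]], "grip": 0}}

```text
clock: 26.05
eef_pos: [612.6, -130.4, 110.6]
orientation: [0.999, -0.035, -0.001, -0.001]
force: [-0.2, 0.3, -1.8]
width: 45.6
```

```bash
python3 -c "
from h import *; go(615.3,-134.3,100.5)"
```

```text
clk 26.05 pos [ 612.6 -130.4  110.6] delta tool mm [ 3.   3.7 10. ] turn [-0.09  0.17  0.43] w 45.6 F [-0.2  0.3 -1.8]
```

{"api": "move_arm", "payload": {"deltas": [[[0.003,0.0035,0.004],[0,0.2,0.4]],[[0,0,0.003],[0,0,0]],[[0,0,0],[0,0,0]],[[0,0,0],[0,0,0]]], "grip": 0}}

```text
clock: 26.55
eef_pos: [616.7, -134.8, 104.9]
orientation: [0.999, -0.039, 0.002, -0.0]
force: [-0.2, -0.5, -1.8]
width: 45.4
```

```bash
python3 -c "
from h import *; go(615.3,-134.3,100)"
```

```text
clk 26.55 pos [ 616.7 -134.8  104.9] delta tool mm [-1.5 -0.4  4.8] turn [-0.06 -0.22 -0.02] w 45.4 F [-0.2 -0.5 -1.8]
```

{"api": "move_arm", "payload": {"deltas": [[[-0.001,0,0.002],[0,-0.2,0]],[[0,0,0.002],[0,0,0]],[[0,0,0.0015],[0,0,0]],[[0,0,0.001],[0,0,0]],[[0,0,0.001],[0,0,0]],[[0,0,0],[0,0,0]]], "grip": 0}}

```text
clock: 27.3
eef_pos: [615.9, -134.8, 100.1]
orientation: [0.999, -0.039, 0.0, -0.0]
force: [-0.8, -0.3, -2.1]
width: 45.7
```

```bash
python3 -c "
from h import *; go(615.3,-134.3,99.8)"
```

```text
clk 27.3 pos [ 615.9 -134.8  100.1] delta tool mm [-0.6 -0.5  0.3] turn [-0.05 -0.05 -0.01] w 45.7 F [-0.8 -0.3 -2.1]
```

{"api": "move_arm", "payload": {"deltas": [[[0,0,0.0015],[0,0,0]],[[0,0,0.001],[0,0,0]],[[0,0,0],[0,0,0]]], "grip": 0}}

```text
clock: 27.68
eef_pos: [616.1, -134.9, 100.0]
orientation: [0.999, -0.039, 0.001, -0.0]
force: [0.1, 0.3, -0.7]
width: 45.9
```

{"api": "move_arm", "payload": {"deltas": [[[0,0,0],[0,0,0]],[[0,0,0],[0,0,0]],[[0,0,0],[0,0,0]],[[0,0,0],[0,0,0]]], "grip": 1}}

```text
clock: 28.18
eef_pos: [616.4, -134.9, 99.5]
orientation: [0.999, -0.039, 0.001, -0.0]
force: [0.3, 0.4, -0.3]
width: 82.2
```

{"api": "move_arm", "payload": {"deltas": [[[0,0,-0.02],[0,0,0]],[[0,0,-0.03],[0,0,0]],[[0,0,-0.03],[0,0,0]],[[0,0,-0.02],[0,0,0]],[[0,0,0],[0,0,0]]], "grip": 1}}

```text
clock: 28.8
eef_pos: [617.2, -135.2, 207.8]
orientation: [0.999, -0.039, 0.003, 0.0]
force: [-0.5, -0.4, -0.1]
width: 87.8
```

```bash
python3 -c "
from h import *; go(445.3,-62,125)"
```

```text
clk 28.8 pos [ 617.2 -135.2  207.8] delta tool mm [-177.6  -59.5   81.9] turn [-0.01 -0.3  -0.01] w 87.8 F [-0.5 -0.4 -0.1]
```

{"api": "move_arm", "payload": {"deltas": [[[-0.02,-0.007,0],[0,0,0]],[[-0.033,-0.011,0],[0,-0.2,0]],[[-0.033,-0.011,0.01],[0,0,0]],[[-0.033,-0.011,0.02],[0,0,0]],[[-0.03,-0.01,0.02],[0,0,0]],[[-0.02,-0.006,0.02],[0,0,0]],[[-0.008,-0.003,0.01],[0,0,0]],[[0,0,0],[0,0,0]],[[0,0,0],[0,0,0]]], "grip": 1}}

```text
clock: 29.92
eef_pos: [440.5, -60.7, 124.9]
orientation: [0.999, -0.039, 0.001, 0.0]
force: [-0.1, 0.2, 0.2]
width: 88.0
```

```bash
python3 look.py 445.3 -62 65 22
python3 - <<'E'
from h import *
from rig import optics
c=optics.capture('top'); P=cloud(c).reshape(-1,3)
q=P[(np.hypot(P[:,0]-616,P[:,1]+135)<40)&(P[:,2]>138)&(P[:,2]<152)]; print('green placed',len(q),cv2.minEnclosingCircle(q[:,:2].astype(np.float32)),np.median(q[:,2]))
E
```

```text
clk 29.93 pos [440.5 -60.7 124.9] delta tool mm [  4.5   0.9 102.9] turn [ 0.01 -0.17 -0.03] w 88.0 F [-0.1  0.2  0.2]
wrist 2195 ((444.1213684082031, -65.35958862304688), 30.119407653808594)
green placed 205 ((616.5524291992188, -133.71412658691406), 22.844554901123047) 143.9526657795051
```

View pics/wl445.png

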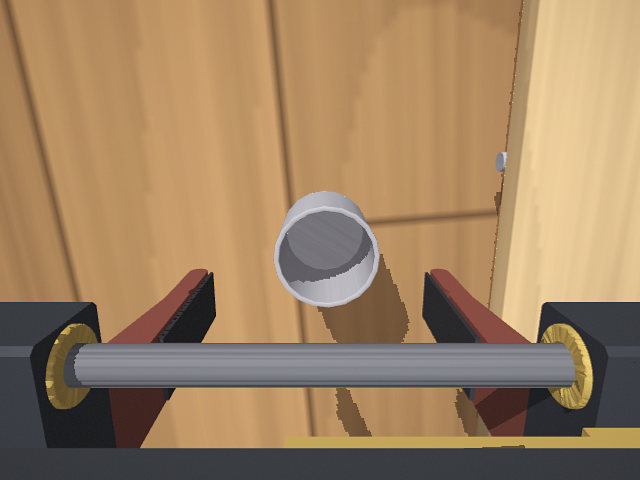

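The green shaker stands at (616.5,-133.7) with its top at z 144. The wrist view shows the cup centred between the jaws at (326,257). I'll lower in two stages.

{"api": "move_arm", "payload": {"deltas": [[[0.002,0.0015,0.015],[0,-0.2,0]],[[0,0,0.015],[0,0,0]],[[0,0,0],[0,0,0]]], "grip": 1}}

```text
clock: 30.4
eef_pos: [444.6, -63.2, 93.7]
orientation: [0.999, -0.04, 0.001, 0.0]
force: [-0.4, 0.6, -0.1]
width: 87.7
```

```bash
python3 -c "
from h import *; go(445,-62.8,22)"
```

```text
clk 30.4 pos [444.6 -63.2  93.7] delta tool mm [ 0.2 -0.5 71.7] turn [ 0.03 -0.13 -0.06] w 87.7 F [-0.4  0.6 -0.1]
```

{"api": "move_arm", "payload": {"deltas": [[[0,0,0.015],[0,-0.2,0]],[[-0.001,0,0.015],[0,0,0]],[[-0.001,0,0.015],[0,-0.1,0]],[[-0.001,0,0.012],[0,0,0]],[[-0.001,0,0.006],[0,0,0]],[[0,0,0],[0,0,0]],[[0,0,0],[0,0,0]]], "grip": 1}}

```text
clock: 31.28
eef_pos: [441.4, -63.2, 26.5]
orientation: [0.999, -0.04, -0.001, 0.0]
force: [0.1, -0.5, -0.9]
width: 87.6
```

```bash
python3 -c "
from h import *; go(445,-62.8,22)"
```

```text
clk 31.27 pos [441.4 -63.2  26.5] delta tool mm [ 3.6 -0.7  4.5] turn [ 0.03  0.16 -0.06] w 87.6 F [ 0.1 -0.5 -0.9]
```

{"api": "move_arm", "payload": {"deltas": [[[0.0035,-0.0005,0.002],[0,0.2,0]],[[0,0,0],[0,0,0]]], "grip": 1}}

```text
clock: 31.52
eef_pos: [445.9, -63.1, 25.1]
orientation: [0.999, -0.04, 0.001, 0.0]
force: [-0.1, -0.6, 0.2]
width: 88.2
```

{"api": "move_arm", "payload": {"deltas": [[[0,0,0],[0,0,0]],[[0,0,0],[0,0,0]],[[0,0,0],[0,0,0]],[[0,0,0],[0,0,0]],[[0,0,0],[0,0,0]]], "grip": 0}}

```text
clock: 32.15
eef_pos: [446.0, -63.1, 25.4]
orientation: [0.999, -0.04, 0.002, 0.0]
force: [0.8, -0.1, 0.2]
width: 58.6
```

```bash
python3 -c "
from h import *; go(624.5,-24.8,200)"
```

```text
clk 32.15 pos [446.  -63.1  25.4] delta tool mm [ 175.4  -52.3 -174. ] turn [ 0.05 -0.19 -0.06] w 58.6 F [ 0.8 -0.1  0.2]
```

{"api": "move_arm", "payload": {"deltas": [[[0,0,-0.01],[0,0,0]],[[0,0,-0.025],[0,0,0]],[[0,0,-0.03],[0,0,0]],[[0,0,-0.035],[0,0,0]],[[0.008,-0.002,-0.03],[0,0,0]],[[0.017,-0.005,-0.02],[0,0,0]],[[0.025,-0.008,-0.005],[0,0,0]],[[0.025,-0.008,0],[0,0,0]],[[0.025,-0.008,0],[0,0,0]],[[0.025,-0.008,0],[0,0,0]],[[0.025,-0.007,0],[0,0,0]],[[0.017,-0.005,0],[0,0,0]],[[0.008,-0.002,0],[0,0,0]],[[0,0,0],[0,0,0]],[[0,0,0],[0,0,0]]], "grip": 0}}

```text
clock: 34.02
eef_pos: [624.3, -22.4, 192.1]
orientation: [0.999, -0.04, 0.0, 0.0]
force: [-0.1, -0.5, -1.6]
width: 58.7
```

```bash
python3 -c "
from h import *; go(624.5,-24.8,96)"
```

```text
clk 34.02 pos [624.3 -22.4 192.1] delta tool mm [ 0.3  2.3 96.1] turn [ 0.03 -0.05 -0.09] w 58.7 F [-0.1 -0.5 -1.6]
```

{"api": "move_arm", "payload": {"deltas": [[[0.001,0.002,0.02],[0,0,0]],[[0.001,0,0.025],[0,0,0]],[[0,0,0.02],[0,0,0]],[[0,0,0.01],[0,0,0]],[[0,0,0],[0,0,0]],[[0,0,0],[0,0,0]]], "grip": 0}}

```text
clock: 34.78
eef_pos: [622.9, -25.8, 111.3]
orientation: [0.999, -0.041, -0.001, 0.0]
force: [0.1, -0.9, -2.1]
width: 58.6
```

```bash
python3 -c "
from h import *; go(624.5,-24.8,96)"
```

```text
clk 34.77 pos [622.9 -25.8 111.3] delta tool mm [ 1.5 -1.1 15.3] turn [ 0.05  0.15 -0.16] w 58.6 F [ 0.1 -0.9 -2.1]
```

{"api": "move_arm", "payload": {"deltas": [[[0.0015,-0.001,0.005],[0,0.1,0]],[[0,0,0.005],[0,0,0]],[[0,0,0.001],[0,0,0]],[[0,0,0],[0,0,0]],[[0,0,0],[0,0,0]]], "grip": 0}}

```text
clock: 35.4
eef_pos: [625.8, -24.9, 101.3]
orientation: [0.999, -0.041, 0.001, 0.0]
force: [-0.3, -0.8, -2.0]
width: 58.8
```

```bash
python3 -c "
from h import *; go(624.5,-24.8,95.5)"
```

```text
clk 35.4 pos [625.8 -24.9 101.3] delta tool mm [-1.3  0.   5.8] turn [ 0.04 -0.14 -0.14] w 58.8 F [-0.3 -0.8 -2. ]
```

{"api": "move_arm", "payload": {"deltas": [[[-0.001,0,0.002],[0,-0.1,0]],[[0,0,0.002],[0,0,0]],[[0,0,0.0015],[0,0,0]],[[0,0,0.001],[0,0,0]],[[0,0,0.001],[0,0,0]],[[0,0,0],[0,0,0]]], "grip": 0}}

```text
clock: 36.15
eef_pos: [625.0, -24.8, 95.7]
orientation: [0.999, -0.041, 0.001, 0.0]
force: [0.2, 0.3, -2.3]
width: 58.4
```

```bash
python3 -c "
from h import *; go(624.5,-24.8,95.3)"
```

```text
clk 36.15 pos [625.  -24.8  95.7] delta tool mm [-0.5  0.   0.4] turn [ 0.04 -0.07 -0.14] w 58.4 F [ 0.2  0.3 -2.3]
```

{"api": "move_arm", "payload": {"deltas": [[[0,0,0.0015],[0,0,0]],[[0,0,0.001],[0,0,0]],[[0,0,0],[0,0,0]]], "grip": 0}}

```text
clock: 36.52
eef_pos: [625.2, -24.8, 95.6]
orientation: [0.999, -0.04, 0.001, 0.0]
force: [0.2, 0.1, -1.4]
width: 58.8
```

{"api": "move_arm", "payload": {"deltas": [[[0,0,0],[0,0,0]],[[0,0,0],[0,0,0]],[[0,0,0],[0,0,0]],[[0,0,0],[0,0,0]],[[0,0,0],[0,0,0]]], "grip": 1}}

```text
clock: 37.15
eef_pos: [625.5, -24.9, 95.0]
orientation: [0.999, -0.041, 0.001, 0.0]
force: [-0.3, 0.3, -0.2]
width: 87.8
```

{"api": "move_arm", "payload": {"deltas": [[[0,0,-0.015],[0,0,0]],[[0,0,-0.03],[0,0,0]],[[0,0,-0.03],[0,0,0]],[[0,0,-0.03],[0,0,0]],[[-0.03,0,0],[0,0,0]],[[-0.04,0,0],[0,0,0]],[[-0.04,0,0],[0,0,0]],[[-0.04,0,0],[0,0,0]],[[-0.03,0,0],[0,0,0]],[[0,0,0],[0,0,0]],[[0,0,0],[0,0,0]]], "grip": 1}}

```text
clock: 38.52
eef_pos: [444.9, -10.0, 213.1]
orientation: [0.999, -0.041, 0.008, 0.0]
force: [-0.0, 0.9, -0.7]
width: 88.0
```

Run:
```python
from h import *
from rig import optics
go(450,-25,200)
ct=optics.capture('top'); cs=optics.capture('scene')
cv2.imwrite('pics/s9.png',cs['frame'][:,:,::-1]); cv2.imwrite('pics/t9.png',ct['frame'][:,:,::-1])
C=np.array([624.8,-24.5]); ey=np.array([.0779,.997]); ex=np.array([.997,-.0779])
for nm,c in (('top',ct),('scene',cs)):
  P=cloud(c).reshape(-1,3); r={}
  for n,x,y,rad,z0,z1 in [('dish',642.2,194.5,75,86,94),('knob',642.5,196,30,149,163),('cup',624.8,-24.8,45,128,139),('red',634,85.5,40,139,150),('green',616.5,-134,40,139,150),('tub',606,-244.3,90,125,135)]:
    q=P[(np.hypot(P[:,0]-x,P[:,1]-y)<rad)&(P[:,2]>z0)&(P[:,2]<z1)]
    if len(q)<5: print(nm,n,'none',len(q)); continue
    (p,R)=cv2.minEnclosingCircle(q[:,:2].astype(np.float32)); r[n]=np.array(p)
    print(nm,n,len(q),np.round(p,1),round(R,1),'z',round(float(np.median(q[:,2])),1),'x_shelf',round(float((r[n]-C)@ex),1),'y',round(float((r[n]-C)@ey),1))
  for a,b in [('cup','dish'),('cup','tub'),('red','dish'),('red','cup'),('green','cup'),('green','tub'),('knob','dish')]:
    if a in r and b in r: print('  ',a,b,round(float(np.linalg.norm(r[a]-r[b])),1))
# bystanders: compare top images
o=np.load('/tmp/top0.npz')['frame'].astype(int); d=np.abs(o-ct['frame'].astype(int)).sum(2)
print('tongs diff px',(d[245:335,145:195]>90).sum(),'rack diff px',(d[215:312,455:510]>90).sum())
```

```text
clk 38.52 pos [444.9 -10.  213.1] delta tool mm [ 6.  14.5 13.2] turn [ 0.02 -0.95 -0.15] w 88.0 F [-0.   0.9 -0.7]
top dish 202 [642.8 194. ] 62.2 z 88.7 x_shelf 0.9 y 219.3
top knob 58 [643.4 196.1] 12.1 z 156.5 x_shelf 1.3 y 221.4
top cup 79 [625.3 -24. ] 29.8 z 134.0 x_shelf 0.5 y 0.6
top red 202 [633.9  85.6] 23.2 z 143.9 x_shelf 0.5 y 110.5
top green 200 [ 616.8 -133.4] 23.0 z 144.2 x_shelf 0.5 y -109.2
top tub 359 [ 606.7 -244.4] 79.0 z 129.6 x_shelf -0.9 y -220.7
   cup dish 218.7
   cup tub 221.2
   red dish 108.7
   red cup 109.9
   green cup 109.8
   green tub 111.4
   knob dish 2.2
scene dish 273 [641.5 195.3] 63.2 z 88.9 x_shelf -0.4 y 220.5
scene knob 65 [641.7 197. ] 12.8 z 156.1 x_shelf -0.4 y 222.2
scene cup 106 [624.1 -22.5] 33.4 z 131.8 x_shelf -0.9 y 1.9
scene red 170 [631.3  86.6] 24.6 z 143.6 x_shelf -2.2 y 111.3
scene green 119 [ 613.6 -130.6] 25.2 z 143.4 x_shelf -2.9 y -106.7
scene tub 258 [ 606.1 -243.6] 79.7 z 128.9 x_shelf -1.6 y -219.9
   cup dish 218.6
   cup tub 221.8
   red dish 109.2
   red cup 109.4
   green cup 108.6
   green tub 113.3
   knob dish 1.7
tongs diff px 0 rack diff px 404
```

View pics/s9.png

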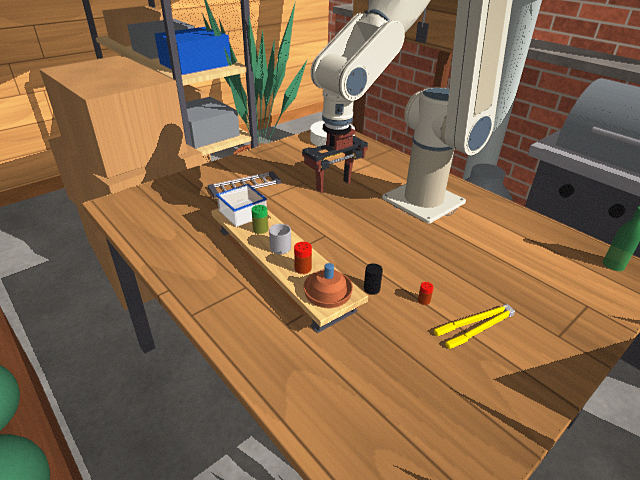

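View pics/t9.png

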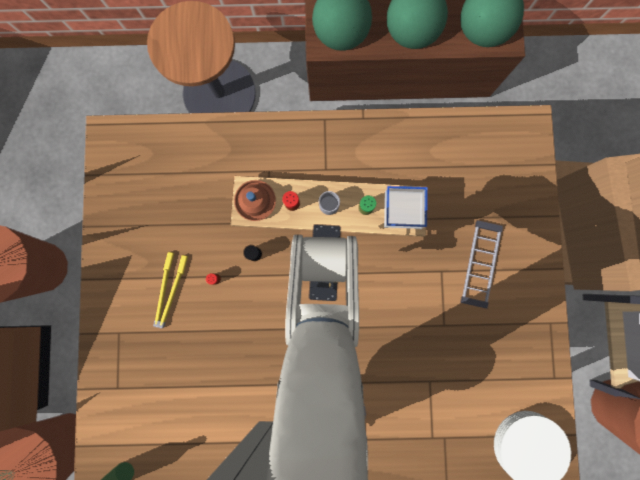

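Both views show the row in place: knob at top view (251,197), red (291,201), cup (329,203), green (368,205) and tub (406,207). The rack still spans the same pixels as at the start; I put the 404 changed pixels there down to the arm's shadow. Hand in.

```bash
python3 -c "
from rig import order,monitor; s=monitor.get_state(); print(s['clock'],abs(s['qvel']).max()); print(order.finish_job())"
```

```text
38.625 0.011536708824177426
the job is handed in; nothing more can be done
None
```

The row is laid out as asked and the job was handed in at about 38.6 s of the 96 s allowed. I seated the lid first, then placed the red shaker (the larger red one), the green shaker and the cup, and backed the arm clear of everything.

Last checks from the top and scene cameras, taken after the arm had pulled back:

| Distance between | Measured (mm) | Allowed (mm) |
|---|---|---|
| cup and roaster | 219 | 205–235 |
| cup and tub | 221–222 | 205–235 |
| red shaker and roaster | 109 | 95–125 |
| red shaker and cup | 109–110 | 95–125 |
| green shaker and cup | 109–110 | 95–125 |
| green shaker and tub | 111–113 | 95–125 |
| lid knob and dish centre | about 2 | under 14 |

- **Row:** the cup and both shakers are within 3 mm of the shelf's middle line, and their tops are at the height expected for standing upright.
- **Lid:** the knob top is at z 156 against 157 expected. The dome measured level when I checked it just after placing it.
- **Dish and tub:** both are within about 1 mm of where they started, which is as close as the cameras can tell.
- **Tongs and rack:** the tongs show no change from the first picture. The rack area did show changed pixels, which I put down to the arm's shadow, because the rack outline is at the same pixels as before.
- **Camera disagreement:** the wrist camera read positions 2–5 mm off the fixed cameras in y. I aimed each grasp between the two readings, and the final layout was checked with the fixed cameras only.

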